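# Set the bench hole punch back one size

## Robot

A 6-joint arm with a two-finger parallel gripper is mounted at the origin on the work surface. World frame = base frame: x ahead of the robot, y to its left, z up, the work surface at z = 0. Lengths are in m, angles in rad, forces in N, time in s.
With the tool pointing down it reaches from about 0.375 to 0.9 m from the base axis. Payload 3.1 kg.
Tool frame: the origin (TCP) lies at the very end of the fingers, on their centre line; the grasp point (between the pads) lies 19 mm behind it; z points along the fingers, y is the direction in which the jaws open and shut (so a half turn about z gives the same grasp; the last joint's range is limited). The gripper opens to 85 mm and grips with 20 to 120 N. Pads are 22 mm wide; open, the fingers measure 114 mm over their backs; the gripper's body (76 mm by 85 mm) begins 54 mm behind the grasp point. The pads swing forward as they close: fully open they stand 13 mm farther back than shut.
Start: joints at [-0.178, 0.527, 1.433, -0, 1.181, -0.178], TCP at [0.625, 0, 0.231] pointing down, gripper open.
Joint ranges: [-3.08, 3.08], [-0.75, 2.2], [0.22, 2.44], [-1.43, 4.57], [0, 2.65], [-2.85, 2.85]. Speed limits (rad/s): [2.79, 2.79, 3.14, 3.14, 3.14, 3.14].

## Interface

Orientations are given as a unit quaternion [x, y, z, w].
In Python, from station import manip gives the robot as it stands. The module is installed in compiled form; this text tells all that it offers.
- The arm moves only by the tool send_rows, never from a script. Its argument "commands" is a list of rows, each an object with "delta_pos": the shift along the world's x, y, z in cm, a list of three; "yaw": the turn about the world's z in rad. A call has 1 to 10 rows; each row shifts and turns the pose as measured when the row begins; what a row does not reach is not made up. A row lasts 1/8 s, in which the tool goes at most 62.5 mm and 10.7 degrees, less where a joint would pass 70% of its speed; a pose out of reach is approached as far as the arm can. A call is refused whole if a number of a shift passes 6.25 or a number of a turn 0.188, either way. A call with a gripper value outside its range is refused whole. "grip" is the closure, from -1 (fully open) to 1 (shut), set as the call begins (left out, the last holds). The fingers move at their own pace and stop on an object; "force" is the grip in N (left out, the last holds). Time passes only in rows, so rows that do not move let the fingers close. It gives the time, the measured TCP pose, the force and the opening at its end, in the units of the state.
- manip.sense(): the state, without advancing time (a new reading comes with each control period).
- manip.snapshot(name): name is "scene" or "side" or "wrist"; returns the picture (384x512x3 uint8, blue, green, red); there is no depth.
- manip.get_calibration(name): a dict with "fx", "fy", "cx", "cy" (pixels), "world_to_cam" (4x4, takes a point from world to camera coordinates); the wrist camera has in their place "mount" (4x4, takes a point from camera to tool coordinates, whose origin is the TCP and whose axes are the flange's). Camera axes: x right, y down, z forward; pixel columns grow to the right and rows downward; lengths in m; the calibration is good to about 2 mm. A picture is of the moment at which its call begins: read the wrist's pose just before it. get_calibration takes no time and is no camera call.
- manip.sign_off(): hands the job in, once; it reports no verdict.
The state is a dict: "t": time; "q": joint angles; "qd": joint speeds; "tau": joint torques, N m; "tcp_pos": TCP position; "tool_rot": TCP orientation; "force": force on the tool from outside, world axes, zero at the start; "ft_torque": the same for the moment, N m; "finger_gap": opening from 0.0 (shut) to 1.0 (fully open).
Only numpy, scipy, OpenCV 4.12 (cv2) and the standard library are available. Lean on these libraries where they do the work, as an engineer would, in place of code of your own. Each camera call takes 0.05 s, during which the arm holds its last target. There are 200 camera calls.

## Task

The bench hole punch has been turned one size too far: with a fingertip push the pawl's red ball lever backward, away from you, until the pawl lifts out of the toothed wheel and stays up, then push the turret backward (its top away from you) by one notch, so that the upper near tube ends where the upper far tube was. Finally nudge the raised pawl forward from behind so that it drops right down into the next notch, and take the hand away. Use light fingertip pushes only: do not grip or force the pawl or turret, and leave everything else on the bench where it stands.

Things in the scene. Friction and masses are not known exactly. Their poses are not given: they have to be found in the camera images.
- punch: green bench hole punch, fixed; only its place and yaw vary. Origin: on the table straight under the axle, mid-machine. x level, square to the axle, away from the robot = backward; y along the axle, left; z up. In this frame (mm): base plate x -90..110, y -75..75, 14 thick; axle x 0, z 100; pedestal |y|<13, |x|<22, up to z 122; pawl post x 44..66, y -13..9, up to z 154.
- axle (a point): turret centre on the axle, at (0, -33, 100) mm in the punch's frame, same axes. Grey hub, 30 mm radius, 24 thick, carries five brass punch tubes like spokes, 14 mm thick (18 at a collar 28 to 36 mm from the axle), tips 68 mm from the axle. At joint 0 one points straight down at the anvil, two stand 36 degrees either side of straight up: one leaning near (-x), one far.
- turret (a joint): turn of turret and ratchet wheel (one piece), rad: near 0 at the start, grows as the top goes backward (+x). One notch = 1.257: the near upper tube comes to where the far upper one was. With the pawl down it has about 0.13 of play either side of a notch and is blocked beyond that backward. Turns stiffly (2 to 3 N at a tube's end), stays where left. The toothed wheel (42 mm radius) is at y 32.
- near_tube (a point): tip centre of the tube that leans near at the start, then at about (-40, -33, 155) mm in the punch's frame; it turns with the turret.
- pawl (a joint): swing of the pawl, rad: 0 = down in a notch, grows as the nose lifts, stop at 1.4. Swings freely, balance near 0.65: beyond it falls back and stays up, arm nearly upright with its end 205 mm above the table and the ball lying out behind the pin; below it falls by its own weight onto the wheel. In a notch it comes to 0; resting on a tooth it stays above 0.06.
- pawl_pin (a point): the pawl's pivot, at (55, 32, 146) mm in the punch's frame, same axes. The pawl is a dark steel bell crank: when down, a flat arm (10 mm deep, 12 wide) reaches 59 mm from here towards the robot (-x) with the nose under its end, and an 8 mm rod rises to the red ball. Pushing ball or rod backward (+x) lifts the nose; pushing the raised arm from behind to -x drops it.
- pawl_ball (a point): centre of the red ball, 18 mm wide, 48 mm from the pin: straight above it, 194 mm above the table, when the pawl is down.
- pawl_nose (a point): tip of the pawl's nose: 55 mm from the pin along the arm, 13 mm below the arm's middle line.
- spool_cream: cream cone spool of thread on a red foot, 55 mm wide, 74 mm tall, standing beside the punch (on its turret side). Loose bystander, origin at its underside, under the middle of its footprint.
- weight_a: black six-sided cast weight with a ring on top, 84 mm wide, 54 mm tall, standing beside the punch (on its pawl side). Loose bystander, origin at its underside, under the middle of its footprint.
- spool_navy: navy cone spool, 55 mm wide, 74 mm tall. Loose bystander, origin at its underside, under the middle of its footprint.
- spool_wine: wine-red cone spool, 55 mm wide, 74 mm tall. Loose bystander, origin at its underside, under the middle of its footprint.
- weight_b: a second black six-sided weight, 84 mm wide, 54 mm tall. Loose bystander, origin at its underside, under the middle of its footprint.
- awl_block: cork block 50 x 110 mm with four wooden-handled awls standing in it, 125 mm tall. Loose bystander, origin at its underside, under the middle of its footprint.
- rivet_tub: white round tub, 76 mm wide, 35 mm tall. Loose bystander, origin at its underside, under the middle of its footprint.
- mallet: small mallet with a wooden handle, 240 mm long, lying flat. Loose bystander, origin at its underside.

How it is judged:
On the way, in this order (a step that is already met when the one before it is completed fails the run):
1. the pawl is lifted out of the wheel (over 0.6 rad) with the turret still in its first notch (value of joint pawl above 0.6 rad and value of joint turret between -0.25 and 0.4 rad), for 0.1 s.
2. with the pawl up the turret is pushed back one notch (1.257 rad, give or take 0.2) (value of joint pawl above 0.3 rad and value of joint turret between 1.057 and 1.457 rad), for 0.1 s.
At the end, for the whole second after the job is handed in: the turret stands one notch back (1.257 rad, give or take 0.15), the pawl is fully down in the notch (under 0.06 rad), both at rest, and every loose thing is within 20 mm of where it stood (value of joint turret between 1.107 and 1.407 rad and value of joint pawl below 0.06 rad and velocity of joint turret between -0.05 and 0.05 rad/s and velocity of joint pawl between -0.05 and 0.05 rad/s and distance of each of spool_cream, weight_a, spool_navy, spool_wine, weight_b, awl_block, rivet_tub, mallet from where it was at the start of the episode below 0.02 m); the robot touches nothing.
It fails at once if the pawl is gripped or forced (fingers press it with over 20 N) (contact force between the fingers and pawl above 20 N).
It fails at once if the turret is gripped or forced (fingers press it with over 35 N) (contact force between the fingers and turret above 35 N).
It fails at once if the turret is turned the wrong way or far past one notch (value of joint turret below -0.4 rad or value of joint turret above 1.9 rad).
It fails at once if a loose thing is moved 20 mm or more, lifted or carried (distance of any of spool_cream, weight_a, spool_navy, spool_wine, weight_b, awl_block, rivet_tub, mallet from where it was at the start of the episode above 0.02 m).
It also fails if it takes over 58 s, if anything falls off the work surface, if the arm or the gripper's body presses on something with over 40 N, if the wrist force passes 120 N, or if a joint passes its speed limit or range.

## Working session

There is one attempt and no reset: what is moved stays moved. The work goes in short steps, Python scripts to look and compute and a tool call to move; the robot and the scene stay as the last step left them, time stands still between calls to the robot, and variables do not carry over. Pictures are saved under pics/ and viewed, about 8 in all and at most 12, crops included, and the job is handed in when it is done.

Besides the shell and the picture viewer there is one more tool, called after ">>>" by a JSON object that holds its "method" and its "body". send_rows: Moves the arm, as the interface text tells. Its arguments: {"type":"object","properties":{"commands":{"type":"array","items":{"type":"object","properties":{"delta_pos":{"type":"array","items":{"type":"number"}},"yaw":{"type":"number"}}}},"grip":{"type":"number"},"force":{"type":"number"}},"required":["commands"]}

```bash
mkdir -p pics; cat > h.py <<'E'
import numpy as np,cv2
from station import manip
def ray(c,u,v):
    T=np.array(c["world_to_cam"]);R=T[:3,:3];t=T[:3,3]
    d=R.T@np.array([(u-c["cx"])/c["fx"],(v-c["cy"])/c["fy"],1]);return -R.T@t,d
def onz(c,u,v,z):
    o,d=ray(c,u,v);return o+d*(z-o[2])/d[2]
def tri(rs):
    A=0;b=0
    for o,d in rs:
        d=d/np.linalg.norm(d);P=np.eye(3)-np.outer(d,d);A=A+P;b=b+P@o
    return np.linalg.solve(A,b)
def proj(c,p):
    T=np.array(c["world_to_cam"]);q=T[:3,:3]@np.array(p)+T[:3,3]
    return np.array([c["fx"]*q[0]/q[2]+c["cx"],c["fy"]*q[1]/q[2]+c["cy"]])
E
python3 - <<'E'
from h import *
a=manip.snapshot("scene");b=manip.snapshot("side")
cv2.imwrite("pics/a.png",cv2.resize(a,(800,600)));cv2.imwrite("pics/b.png",cv2.resize(b,(800,600)))
cv2.imwrite("raw_a.png",a);cv2.imwrite("raw_b.png",b)
for n in("scene","side"):
    c=manip.get_calibration(n);T=np.array(c["world_to_cam"]);print(n,c["fx"],-T[:3,:3].T@T[:3,3],T[2,:3])
print(manip.sense())
E
```

```text
scene 383.59454029426627 [1.11517331 0.56676486 1.21223232] [-0.39969177 -0.45303773 -0.79687095]
side 489.65095538943075 [-0.03746418 -0.93301966  1.13154625] [ 0.41151228  0.61471602 -0.67289068]
{'t': 0.1, 'q': array([-1.78503184e-01,  5.28397031e-01,  1.43375290e+00,  2.90790965e-05,
        1.18140528e+00, -1.78496550e-01]), 'qd': array([ 0.00045307, -0.00174058, -0.00160977, -0.00059639, -0.00086673,
        0.00165693]), 'tau': array([ 4.33945943e-04, -4.43301880e+01, -1.78587180e+01, -2.04061280e-04,
        3.88642526e-03,  1.10165692e-05]), 'tcp_pos': array([6.24367782e-01, 1.49651670e-04, 2.30423598e-01]), 'tool_rot': array([ 7.07112698e-01,  7.07100183e-01, -5.48600265e-04, -8.13710704e-04]), 'force': array([1.14360703, 0.24917277, 0.06313547]), 'ft_torque': array([ 0.00835043, -0.04244786, -0.00998529]), 'finger_gap': 1.001225961838884}
```

View pics/a.png

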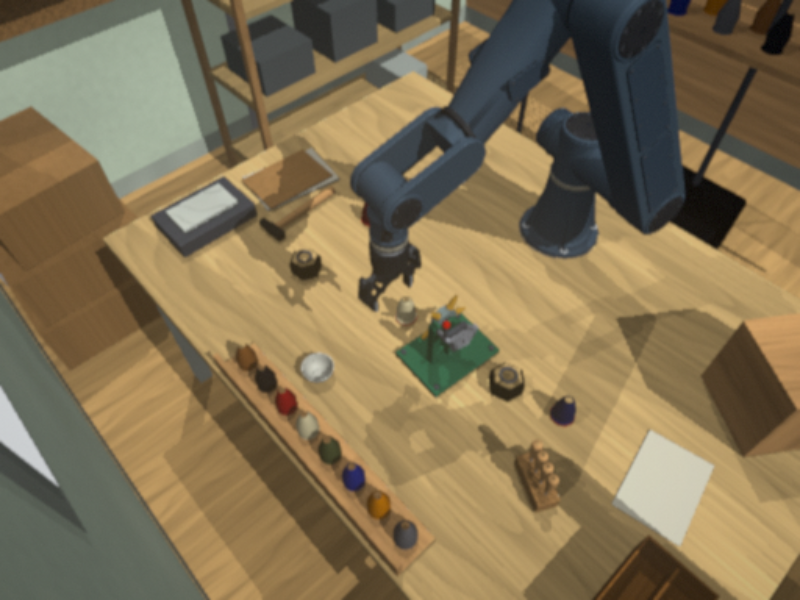

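View pics/b.png

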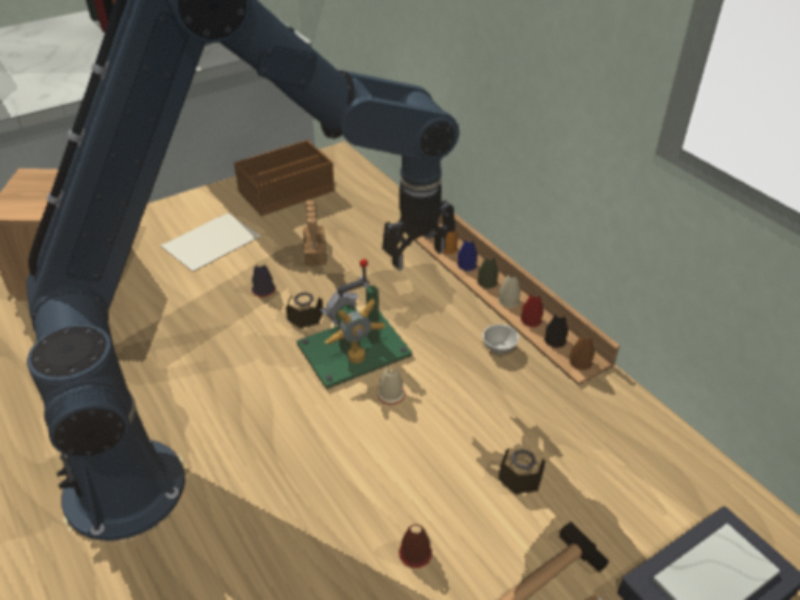

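The scene view shows the punch at about (447,350) with the ball at (446,325). In the side view the punch is at about (355,340) with the ball at (364,263). I'll locate both by colour.

```bash
python3 - <<'E'
from h import *
box={"scene":(240,180,330,260),"side":(180,155,275,250)}
rs=[]
for n,f in(("scene","raw_a.png"),("side","raw_b.png")):
    c=manip.get_calibration(n);im=cv2.imread(f);x0,y0,x1,y1=box[n]
    h=cv2.cvtColor(im,cv2.COLOR_BGR2HSV)
    roi=np.zeros(im.shape[:2],np.uint8);roi[y0:y1,x0:x1]=255
    r=(cv2.inRange(h,(0,150,90),(6,255,255))|cv2.inRange(h,(174,150,90),(180,255,255)))&roi
    k,l,s,ce=cv2.connectedComponentsWithStats(r)
    for i in range(1,k): print(n,"red",ce[i],s[i][4])
    i=1+np.argmax(s[1:,4]);rs.append(ray(c,*ce[i]))
    g=cv2.inRange(h,(60,90,20),(95,255,255))&roi
    cn=max(cv2.findContours(g,0,1)[0],key=cv2.contourArea)
    hull=cv2.convexHull(cn)
    P=cv2.approxPolyDP(hull,2.5,True)[:,0]
    for p in P: print(n,p,onz(c,p[0],p[1],.014).round(4))
print("ball",tri(rs),[np.linalg.norm(np.cross(d/np.linalg.norm(d),tri(rs)-o)) for o,d in rs])
a=cv2.imread("raw_a.png")[185:265,240:340];b=cv2.imread("raw_b.png")[150:250,185:285]
cv2.imwrite("pics/c.png",np.hstack([cv2.resize(a,(400,320),interpolation=2),cv2.resize(b,(320,320),interpolation=2)]))
E
```

```text
scene red [285.27272727 207.5       ] 22
scene [317 224] [0.437  0.1538 0.014 ]
scene [279 252] [0.6212 0.1406 0.014 ]
scene [255 226] [0.6097 0.0042 0.014 ]
scene [261 221] [0.5786 0.0034 0.014 ]
scene [306 213] [0.4304 0.093  0.014 ]
side red [232.35714286 167.78571429] 14
side [248 209] [0.6095 0.0835 0.014 ]
side [256 219] [0.6052 0.0285 0.014 ]
side [255 226] [0.5845 0.0032 0.014 ]
side [245 218] [0.5776 0.0523 0.014 ]
side [244 212] [0.5903 0.0785 0.014 ]
ball [0.56641955 0.10391925 0.19418861] [np.float64(4.0347326243712355e-05), np.float64(4.03473262437564e-05)]
```

View pics/c.png

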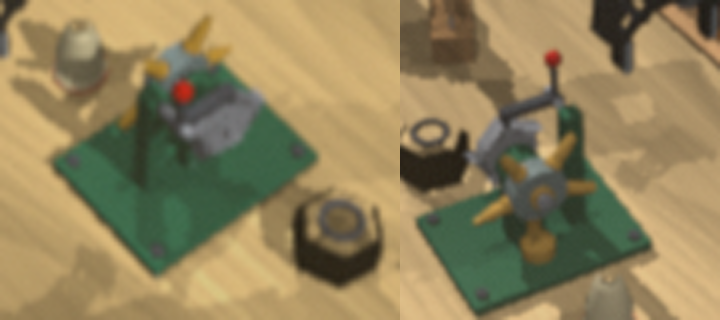

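```bash
python3 - <<'E'
from h import *
S={"scene":[(253.6,225),(279.3,253.0),(319,224.3)],"side":[(190.0,219.2),(209.2,248),(263.4,226.3)]}
for n in S:
    c=manip.get_calibration(n);P=[onz(c,*p,.012)[:2] for p in S[n]]
    e1,e2=P[1]-P[0],P[2]-P[1]
    print(n,np.round(P,4),np.linalg.norm(e1),np.linalg.norm(e2),np.arctan2(e1[1],e1[0]),np.arctan2(e2[1],e2[0]),"mid",(P[0]+P[2])/2)
print(np.array(manip.get_calibration("wrist")["mount"]).round(3))
E
```

```text
scene [[ 0.6097 -0.0034]
 [ 0.6224  0.1434]
 [ 0.4315  0.159 ]] 0.1473486761069224 0.19155559566750907 1.4845371363368143 3.0596608657208875 mid [0.52061022 0.0777926 ]
side [[ 0.4247  0.1485]
 [ 0.4142  0.0022]
 [ 0.6076 -0.0113]] 0.14667040704811424 0.19392494702015667 -1.6423910103442199 -0.0692416553083891 mid [0.5161395  0.06860006]
[[-0.    -0.948 -0.318  0.081]
 [ 1.    -0.    -0.     0.001]
 [ 0.    -0.318  0.948 -0.142]
 [ 0.     0.     0.     1.   ]]
```

The ball's z came out at 0.1942, against 0.194 expected. Punch pose: origin about (0.509, 0.0757), yaw about -0.077 rad. Next I close the fingers, align the yaw, and move to the near side of the ball, high up.

>>> {"method": "send_rows", "body": {"commands": [{"delta_pos": [0, 0, 2], "yaw": -0.077}, {"delta_pos": [-3, 3.5, 0]}, {"delta_pos": [-3, 3.5, 0]}, {"delta_pos": [-3.2, 3.6, 0]}, {"delta_pos": [0, 0, 0]}, {"delta_pos": [0, 0, 0]}], "grip": 1, "force": 20}}

```text
validation failed for argument at $.co...
```

>>> {"method": "send_rows", "body": {"commands": [{"delta_pos": [0.0, 0.0, 2.0], "yaw": -0.077}, {"delta_pos": [-3.0, 3.5, 0.0], "yaw": 0.0}, {"delta_pos": [-3.0, 3.5, 0.0], "yaw": 0.0}, {"delta_pos": [-3.2, 3.6, 0.0], "yaw": 0.0}, {"delta_pos": [0.0, 0.0, 0.0], "yaw": 0.0}, {"delta_pos": [0.0, 0.0, 0.0], "yaw": 0.0}], "grip": 1, "force": 20}}

```text
t: 0.85
tcp_pos: [0.5286, 0.108, 0.2479]
tool_rot: [0.735, 0.678, -0.002, -0.003]
force: [0.7, -0.6, 0.4]
finger_gap: -0.0
```

>>> {"method": "send_rows", "body": {"commands": [{"delta_pos": [0.1, -0.1, -2.2], "yaw": 0.0}, {"delta_pos": [0.0, -0.1, -2.2], "yaw": 0.0}, {"delta_pos": [0.0, 0.0, -1.9], "yaw": 0.0}, {"delta_pos": [0.0, 0.0, 0.0], "yaw": 0.0}]}}

```text
t: 1.35
tcp_pos: [0.5341, 0.1024, 0.1832]
tool_rot: [0.737, 0.676, -0.001, -0.001]
force: [0.6, -0.7, -0.0]
finger_gap: -0.001
```

```bash
python3 - <<'E'
from h import *
b=manip.snapshot("side");a=manip.snapshot("scene")
cv2.imwrite("pics/d.png",np.hstack([cv2.resize(a[165:265,235:335],(400,400),interpolation=2),cv2.resize(b[150:250,185:285],(400,400),interpolation=2)]))
print(manip.sense()["tcp_pos"])
E
```

```text
[0.53526263 0.10263611 0.1848536 ]
```

View pics/d.png

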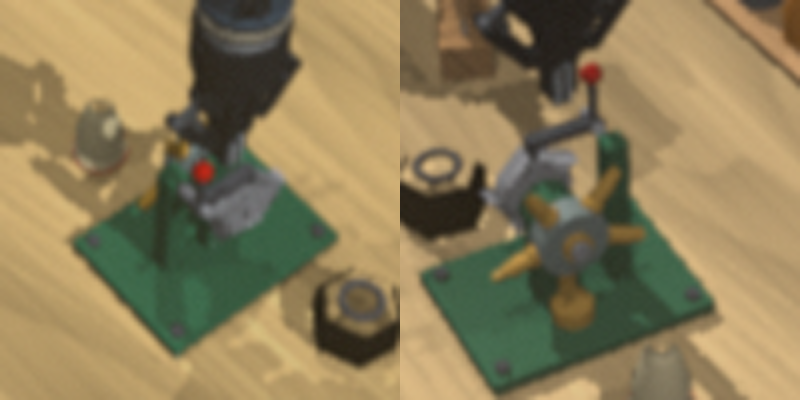

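The fingertip sits just in front of the ball, with the ball at (591,73) and the tip at (562,95) in the right half. Next I push backward gently.

>>> {"method": "send_rows", "body": {"commands": [{"delta_pos": [0.4, 0.1, 0.0], "yaw": 0.0}, {"delta_pos": [0.4, 0.0, 0.0], "yaw": 0.0}, {"delta_pos": [0.4, 0.0, 0.0], "yaw": 0.0}, {"delta_pos": [0.4, 0.0, 0.0], "yaw": 0.0}, {"delta_pos": [0.4, 0.0, 0.0], "yaw": 0.0}, {"delta_pos": [0.4, 0.0, 0.0], "yaw": 0.0}, {"delta_pos": [0.4, 0.0, 0.0], "yaw": 0.0}, {"delta_pos": [0.4, 0.0, 0.0], "yaw": 0.0}]}}

```text
t: 2.45
tcp_pos: [0.5712, 0.1036, 0.1873]
tool_rot: [0.737, 0.676, 0.002, 0.002]
force: [0.4, 0.3, -0.4]
finger_gap: 0.002
```

```bash
cat > ball.py <<'E'
from h import *
def red(im,x0,y0,x1,y1):
    h=cv2.cvtColor(im,cv2.COLOR_BGR2HSV);roi=np.zeros(im.shape[:2],np.uint8);roi[y0:y1,x0:x1]=255
    r=(cv2.inRange(h,(0,150,90),(6,255,255))|cv2.inRange(h,(174,150,90),(180,255,255)))&roi
    k,l,s,ce=cv2.connectedComponentsWithStats(r)
    if k<2:return None
    i=1+np.argmax(s[1:,4]);return ce[i],s[i][4]
def look():
    a=manip.snapshot("scene");b=manip.snapshot("side")
    cv2.imwrite("raw_a.png",a);cv2.imwrite("raw_b.png",b)
    ra=red(a,260,185,330,250);rb=red(b,200,150,290,225);print(ra,rb)
    if ra and rb:
        p=tri([ray(manip.get_calibration("scene"),*ra[0]),ray(manip.get_calibration("side"),*rb[0])])
        d=p-np.array([.5664,.1039,.146]);print("ball",p.round(4),"pawl",np.arctan2(d[0]*.997-d[1]*.077,d[2]))
    s=manip.sense();print(s["t"],s["tcp_pos"].round(4),s["force"].round(1))
    return a,b
def crops(a,b,n):
    cv2.imwrite(n,np.hstack([cv2.resize(a[165:265,235:335],(400,400),interpolation=2),cv2.resize(b[145:245,185:285],(400,400),interpolation=2)]))
E
python3 -c "
from ball import *
look()"
```

```text
(array([279.28571429, 212.61904762]), np.int32(21)) (array([239.90909091, 167.36363636]), np.int32(11))
ball [0.5915 0.1013 0.187 ] pawl 0.5519460053104284
2.55 [0.5716 0.1035 0.1874] [-0.6  0.3 -0.4]
```

>>> {"method": "send_rows", "body": {"commands": [{"delta_pos": [0.4, 0.0, -0.2], "yaw": 0.0}, {"delta_pos": [0.4, 0.0, -0.2], "yaw": 0.0}, {"delta_pos": [0.4, 0.0, -0.2], "yaw": 0.0}, {"delta_pos": [0.3, 0.0, 0.0], "yaw": 0.0}, {"delta_pos": [0.0, 0.0, 0.0], "yaw": 0.0}, {"delta_pos": [0.0, 0.0, 0.0], "yaw": 0.0}, {"delta_pos": [0.0, 0.0, 0.0], "yaw": 0.0}]}}

```text
t: 3.42
tcp_pos: [0.5874, 0.1035, 0.1807]
tool_rot: [0.737, 0.676, 0.002, 0.002]
force: [0.8, 0.2, 0.4]
finger_gap: 0.0
```

```bash
python3 -c "
from ball import *
crops(*look(),'pics/e.png')"
```

```text
(array([273.86956522, 221.60869565]), np.int32(23)) (array([245.92857143, 173.14285714]), np.int32(14))
ball [0.613  0.1    0.1552] pawl 1.3767847781885794
3.525 [0.5874 0.1035 0.1807] [0.2 0.  0.4]
```

View pics/e.png

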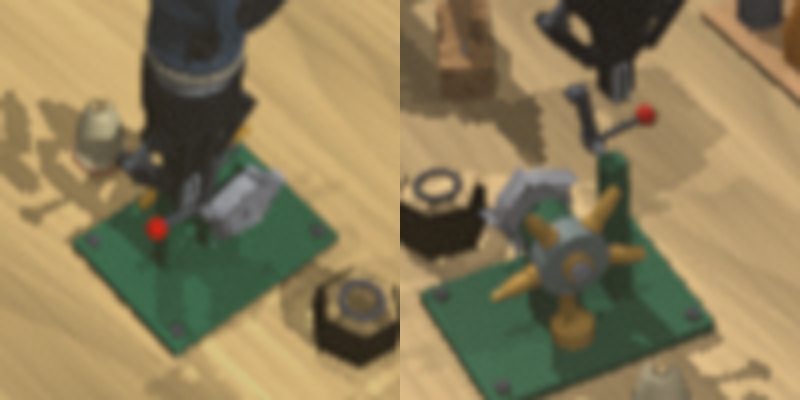

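The pawl is up at about 1.38 rad, with the ball lying out behind at (646,115) and the arm upright. Next I lift and go to the near side of the turret.

>>> {"method": "send_rows", "body": {"commands": [{"delta_pos": [0.2, 0.0, 2.5], "yaw": 0.0}, {"delta_pos": [0.0, 0.0, 3.0], "yaw": 0.0}, {"delta_pos": [0.0, -2.8, 1.0], "yaw": 0.0}, {"delta_pos": [0.0, -2.8, 0.0], "yaw": 0.0}, {"delta_pos": [-4.0, 0.0, 0.0], "yaw": 0.0}, {"delta_pos": [-5.0, 0.0, 0.0], "yaw": 0.0}, {"delta_pos": [-5.0, 0.0, 0.0], "yaw": 0.0}, {"delta_pos": [-1.0, 0.0, 0.0], "yaw": 0.0}, {"delta_pos": [0.0, 0.0, 0.0], "yaw": 0.0}]}}

```text
t: 4.65
tcp_pos: [0.4358, 0.0457, 0.2486]
tool_rot: [0.737, 0.676, 0.003, 0.004]
force: [0.4, 0.1, 0.4]
finger_gap: 0.001
```

>>> {"method": "send_rows", "body": {"commands": [{"delta_pos": [0.1, 0.1, -3.5], "yaw": 0.0}, {"delta_pos": [0.1, 0.1, -3.5], "yaw": 0.0}, {"delta_pos": [0.0, 0.0, -2.5], "yaw": 0.0}, {"delta_pos": [0.0, 0.0, -0.5], "yaw": 0.0}, {"delta_pos": [0.0, 0.0, 0.0], "yaw": 0.0}]}}

```text
t: 5.28
tcp_pos: [0.4497, 0.0464, 0.1477]
tool_rot: [0.737, 0.676, 0.009, 0.01]
force: [-0.1, -0.4, -0.3]
finger_gap: 0.001
```

```bash
python3 -c "
from ball import *
crops(*look(),'pics/f.png')"
```

```text
(array([273.80952381, 221.85714286]), np.int32(21)) (array([245.75      , 173.33333333]), np.int32(12))
ball [0.613  0.1004 0.1541] pawl 1.3982687700419822
5.375 [0.4497 0.0464 0.1484] [ 0.5 -0.2 -0. ]
```

View pics/f.png

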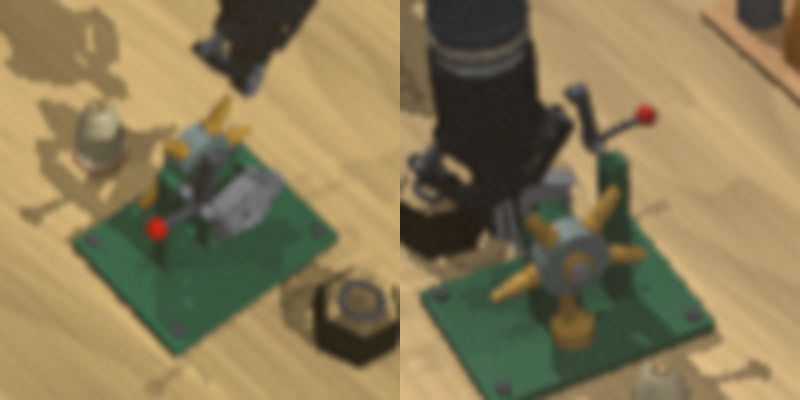

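>>> {"method": "send_rows", "body": {"commands": [{"delta_pos": [-0.6, 0.1, -0.5], "yaw": 0.0}, {"delta_pos": [0.0, 0.0, -0.4], "yaw": 0.0}, {"delta_pos": [0.5, 0.0, 0.0], "yaw": 0.0}, {"delta_pos": [0.5, 0.0, 0.0], "yaw": 0.0}, {"delta_pos": [0.6, 0.0, 0.0], "yaw": 0.0}, {"delta_pos": [0.6, 0.0, 0.0], "yaw": 0.0}, {"delta_pos": [0.6, -0.1, 0.0], "yaw": 0.0}, {"delta_pos": [0.6, 0.0, 0.0], "yaw": 0.0}]}}

```text
t: 6.38
tcp_pos: [0.4713, 0.0474, 0.1402]
tool_rot: [0.736, 0.677, 0.004, 0.005]
force: [-2.4, 0.1, 2.5]
finger_gap: 0.003
```

>>> {"method": "send_rows", "body": {"commands": [{"delta_pos": [0.6, -0.1, 0.0], "yaw": 0.0}, {"delta_pos": [0.6, -0.1, 0.0], "yaw": 0.0}, {"delta_pos": [0.6, 0.0, 0.0], "yaw": 0.0}, {"delta_pos": [0.6, -0.1, 0.0], "yaw": 0.0}, {"delta_pos": [0.6, 0.0, 0.0], "yaw": 0.0}, {"delta_pos": [0.6, -0.1, 0.0], "yaw": 0.0}]}}

```text
t: 7.12
tcp_pos: [0.5094, 0.0434, 0.1391]
tool_rot: [0.736, 0.677, 0.003, 0.004]
force: [-3.3, 1.4, 0.0]
finger_gap: 0.002
```

```bash
python3 -c "
from ball import *
crops(*look(),'pics/g.png')"
```

```text
(array([273.9047619 , 221.80952381]), np.int32(21)) (array([247., 174.]), np.int32(1))
ball [0.6139 0.0985 0.1527] pawl 1.432094883327272
7.225 [0.5107 0.0431 0.1394] [-1.9 -0.2 -0.3]
```

View pics/g.png

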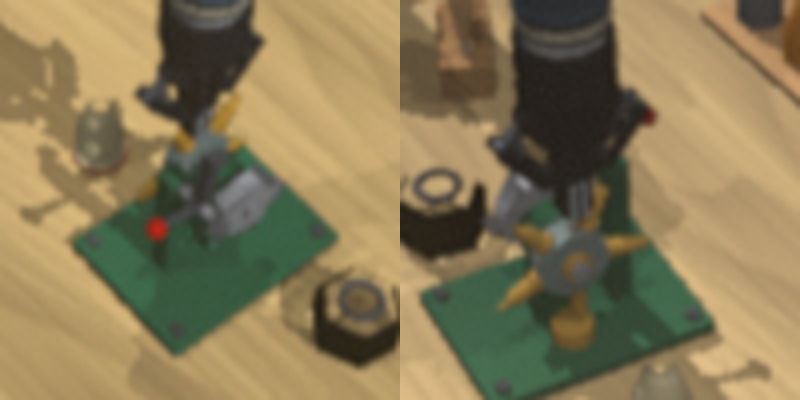

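```bash
cat > tub.py <<'E'
from h import *
def ang(pts):
    c=manip.get_calibration("side");yw=-.077;ex=np.array([np.cos(yw),np.sin(yw),0]);ey=np.array([-np.sin(yw),np.cos(yw),0])
    O=np.array([.509,.0757,0]);C=O-.033*ey+np.array([0,0,.1])
    for u,v in pts:
        o,d=ray(c,(u-400)/4+185-.4,v/4+145-.4);p=o+d*((C-o)@ey)/(d@ey)-C
        x,z=p@ex,p[2];a=np.arctan2(x,z);k=round((np.degrees(a)-36)/72)
        print((u,v),"r",round(np.hypot(x,z),4),"deg",round(np.degrees(a),1),"turret mod notch",round(a-np.radians(36+72*k),3))
E
python3 -c "
from tub import *
print('now');ang([(602,186),(520,230),(503,305),(646,242)])
print('start pic f');ang([(612,189),(530,208),(494,296),(642,254)])"
```

```text
now
(602, 186) r 0.066 deg 26.9 turret mod notch -0.159
(520, 230) r 0.0596 deg -42.1 turret mod notch -0.107
(503, 305) r 0.064 deg -113.7 turret mod notch -0.1
(646, 242) r 0.0687 deg 102.8 turret mod notch -0.092
start pic f
(612, 189) r 0.0648 deg 36.2 turret mod notch 0.003
(530, 208) r 0.0694 deg -26.2 turret mod notch 0.171
(494, 296) r 0.0666 deg -101.2 turret mod notch 0.119
(642, 254) r 0.0686 deg 112.7 turret mod notch 0.082
```

The turret is about 0.1 rad short, so I push roughly 4.5 mm more.

>>> {"method": "send_rows", "body": {"commands": [{"delta_pos": [0.2, 0.0, 0.0], "yaw": 0.0}, {"delta_pos": [0.3, 0.0, 0.0], "yaw": 0.0}, {"delta_pos": [0.0, 0.0, 0.0], "yaw": 0.0}]}}

```text
t: 7.6
tcp_pos: [0.5158, 0.043, 0.1394]
tool_rot: [0.736, 0.677, 0.004, 0.005]
force: [-1.6, 0.0, -0.1]
finger_gap: -0.0
```

>>> {"method": "send_rows", "body": {"commands": [{"delta_pos": [-0.5, 0.0, 0.0], "yaw": 0.0}, {"delta_pos": [0.0, 0.0, 3.0], "yaw": 0.0}, {"delta_pos": [0.0, 0.0, 4.0], "yaw": 0.0}, {"delta_pos": [0.0, 0.0, 4.0], "yaw": 0.0}, {"delta_pos": [4.0, 0.0, 0.0], "yaw": 0.0}, {"delta_pos": [4.0, 3.0, 0.0], "yaw": 0.0}, {"delta_pos": [0.0, 3.0, 0.0], "yaw": 0.0}, {"delta_pos": [0.0, 0.0, 0.0], "yaw": 0.0}, {"delta_pos": [0.0, 0.0, 0.0], "yaw": 0.0}]}}

```text
t: 8.72
tcp_pos: [0.6017, 0.1023, 0.259]
tool_rot: [0.737, 0.676, 0.014, 0.016]
force: [0.1, 0.1, -0.6]
finger_gap: 0.001
```

```bash
python3 -c "
from ball import *
crops(*look(),'pics/i.png')"
```

```text
(array([273.81818182, 221.72727273]), np.int32(22)) (array([246.        , 173.26666667]), np.int32(15))
ball [0.6132 0.1    0.1546] pawl 1.389065612367829
8.825 [0.6013 0.102  0.2589] [ 1.  -0.7 -0.5]
```

View pics/i.png

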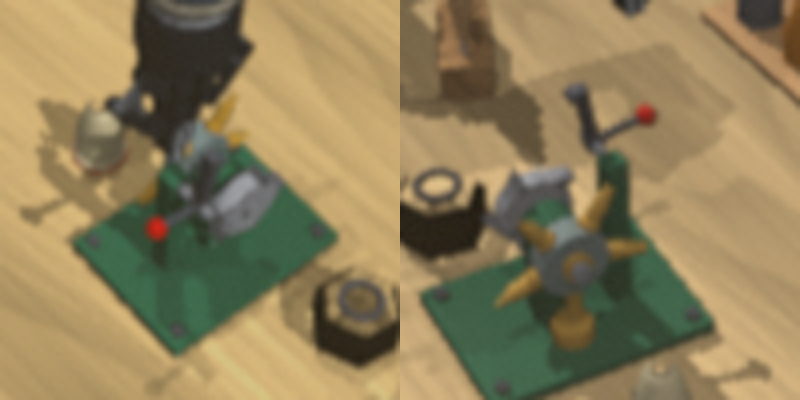

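```bash
cat >> tub.py <<'E'
def mean(f):
    im=cv2.imread(f)[:,400:];h=cv2.cvtColor(im,cv2.COLOR_BGR2HSV);m=cv2.inRange(h,(12,140,70),(26,255,255))
    c=manip.get_calibration("side");yw=-.077;ex=np.array([np.cos(yw),np.sin(yw),0]);ey=np.array([-np.sin(yw),np.cos(yw),0])
    O=np.array([.509,.0757,0]);C=O-.033*ey+np.array([0,0,.1]);A=[]
    for v,u in np.argwhere(m):
        o,d=ray(c,u/4+185-.4,v/4+145-.4);p=o+d*((C-o)@ey)/(d@ey)-C;x,z=p@ex,p[2];r=np.hypot(x,z)
        a=np.degrees(np.arctan2(x,z))
        if .044<r<.07 and abs(a)<145: A.append(a)
    A=np.array(A);k=np.round((A-36)/72)
    for j in np.unique(k):
        s=A[k==j]
        if len(s)>60: print(f,"tube",36+72*j,len(s),"off",round(np.median(s)-36-72*j,1))
E
python3 -c "
from tub import *
ang([(607,187),(524,224),(498,304),(646,246)])
mean('pics/e.png');mean('pics/i.png')"
```

```text
(607, 187) r 0.0656 deg 31.3 turret mod notch -0.083
(524, 224) r 0.0608 deg -36.7 turret mod notch -0.013
(498, 304) r 0.0666 deg -110.0 turret mod notch -0.035
(646, 246) r 0.0697 deg 106.2 turret mod notch -0.031
pics/e.png tube -108.0 228 off 6.0
pics/e.png tube -36.0 147 off 3.9
pics/e.png tube 36.0 318 off 3.1
pics/e.png tube 108.0 271 off 4.4
pics/i.png tube -108.0 209 off -0.4
pics/i.png tube -36.0 142 off -2.6
pics/i.png tube 36.0 272 off -2.9
pics/i.png tube 108.0 230 off -2.0
```

The turret is at about 1.22 rad (start about 0.07), which is inside the play. Next I lower behind the raised arm and nudge it forward.

>>> {"method": "send_rows", "body": {"commands": [{"delta_pos": [-0.6, 0.0, -3.0], "yaw": 0.0}, {"delta_pos": [-0.4, 0.0, -3.0], "yaw": 0.0}, {"delta_pos": [0.0, 0.0, -1.6], "yaw": 0.0}, {"delta_pos": [0.0, 0.0, 0.0], "yaw": 0.0}]}}

```text
t: 9.32
tcp_pos: [0.5912, 0.0981, 0.1824]
tool_rot: [0.739, 0.674, 0.015, 0.018]
force: [0.1, -0.8, 0.2]
finger_gap: 0.001
```

>>> {"method": "send_rows", "body": {"commands": [{"delta_pos": [-0.5, 0.2, 0.0], "yaw": 0.0}, {"delta_pos": [-0.5, 0.2, 0.0], "yaw": 0.0}, {"delta_pos": [-0.5, 0.1, 0.0], "yaw": 0.0}, {"delta_pos": [-0.5, 0.0, 0.0], "yaw": 0.0}, {"delta_pos": [-0.5, 0.1, 0.0], "yaw": 0.0}, {"delta_pos": [-0.5, 0.0, 0.0], "yaw": 0.0}, {"delta_pos": [-0.5, 0.0, 0.0], "yaw": 0.0}, {"delta_pos": [-0.5, 0.0, 0.0], "yaw": 0.0}]}}

```text
t: 10.32
tcp_pos: [0.5506, 0.1039, 0.1858]
tool_rot: [0.739, 0.673, 0.017, 0.02]
force: [-0.1, -0.7, -0.3]
finger_gap: -0.001
```

```bash
python3 -c "
from ball import *
crops(*look(),'pics/j.png')"
```

```text
(array([275.91304348, 217.2173913 ]), np.int32(23)) (array([243.46153846, 169.15384615]), np.int32(13))
ball [0.605  0.101  0.1741] pawl 0.9440021635651449
10.425 [0.5501 0.1039 0.1857] [-0.8  0.3  0.1]
```

Pawl at 0.94, so I continue, holding a slightly lower height.

>>> {"method": "send_rows", "body": {"commands": [{"delta_pos": [-0.5, 0.1, -0.2], "yaw": 0.0}, {"delta_pos": [-0.5, 0.0, -0.2], "yaw": 0.0}, {"delta_pos": [-0.5, 0.0, -0.2], "yaw": 0.0}, {"delta_pos": [-0.5, 0.1, 0.0], "yaw": 0.0}, {"delta_pos": [-0.4, 0.0, 0.0], "yaw": 0.0}, {"delta_pos": [0.0, 0.0, 0.0], "yaw": 0.0}, {"delta_pos": [0.0, 0.0, 0.0], "yaw": 0.0}]}}

```text
t: 11.3
tcp_pos: [0.5243, 0.106, 0.1792]
tool_rot: [0.739, 0.673, 0.017, 0.019]
force: [0.6, 0.5, 0.3]
finger_gap: 0.002
```

```bash
python3 -c "
from ball import *
crops(*look(),'pics/k.png')"
```

```text
(array([282., 210.]), np.int32(21)) (array([234.64285714, 167.21428571]), np.int32(14))
ball [0.5774 0.1037 0.1914] pawl 0.2383331570764399
11.4 [0.5243 0.106  0.1791] [-0.1 -0.4 -0.4]
```

>>> {"method": "send_rows", "body": {"commands": [{"delta_pos": [-0.3, 0.0, 3.0], "yaw": 0.0}, {"delta_pos": [0.0, 0.0, 4.0], "yaw": 0.0}, {"delta_pos": [-4.0, -3.0, 1.0], "yaw": 0.0}, {"delta_pos": [-4.0, -3.0, 0.0], "yaw": 0.0}, {"delta_pos": [0.0, 0.0, 0.0], "yaw": 0.0}]}}

```text
t: 12.02
tcp_pos: [0.4408, 0.0445, 0.2614]
tool_rot: [0.739, 0.674, 0.017, 0.021]
force: [0.3, 0.8, 0.9]
finger_gap: -0.001
```

```bash
python3 -c "
from ball import *
a,b=look()
cv2.imwrite('pics/l.png',np.hstack([cv2.resize(a[185:245,255:315],(400,400),interpolation=2),cv2.resize(b[145:245,185:285],(400,400),interpolation=2)]))
from tub import mean
mean('pics/l.png')"
```

```text
(array([285.27272727, 207.5       ]), np.int32(22)) (array([232.35714286, 167.78571429]), np.int32(14))
ball [0.5664 0.1039 0.1942] pawl 0.0003737413152978532
12.125 [0.4442 0.0451 0.2619] [ 0.1 -0.2  0.8]
pics/l.png tube -108.0 213 off -0.4
pics/l.png tube -36.0 150 off -2.6
pics/l.png tube 36.0 275 off -3.4
pics/l.png tube 108.0 228 off -2.3
```

View pics/l.png

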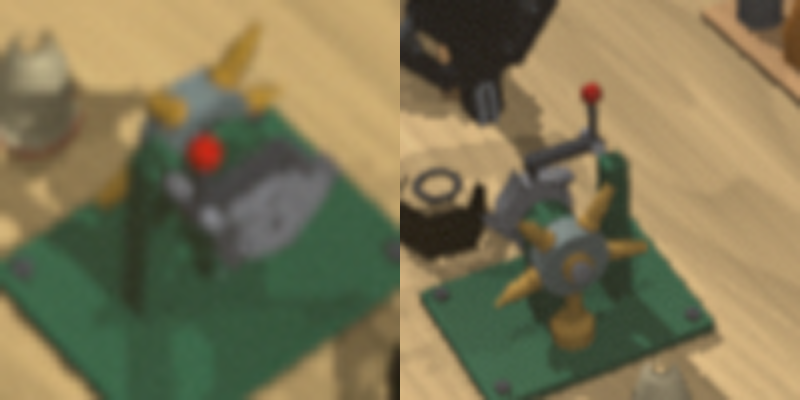

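The ball is back at its exact starting pixels, so the pawl reads 0.000 and is down in the notch; the 0.24 reading was mid-fall. The turret's absolute angle reads about 1.22 rad, inside both the notch play and the tolerance, and the hand is clear. Handing in.

```bash
python3 -c "
from station import manip
print(manip.sign_off())"
```

```text
the job is handed in; nothing more can be done
None
```

The job is handed in at about 12 s. The turret is one notch back, the pawl is down in the notch, and the hand is clear of everything. I used closed-finger pushes only.

- **Lift:** I pushed the ball backward until the pawl fell back and stayed up, measured at about 1.38 rad. The turret was still in its first notch.
- **Turn:** I pushed the near upper tube backward by one notch. The wrist force readings peaked at about 3.5 N.
- **Drop:** I nudged the raised pawl arm forward from behind and it fell into the next notch. The ball returned to the same pixels as at the start, so the pawl reads about 0.00 rad. An earlier reading of 0.24 rad was taken while it was still falling.

**Turret angle:** The checks disagree slightly on the final value:

| Check | Turret angle (rad) |
|---|---|
| Where the fingertip stopped | about 1.26 |
| Tube angles in the final picture | about 1.22 |
| Rotation since the start picture, if the start was exactly 0 | about 1.14 |

All three lie inside the allowed 1.107 to 1.407, and the pawl being fully down in the notch fits them.

**Bystanders:** The cream spool and the nearer weight look unmoved in the crops. I did not measure the other loose objects, but the hand never went near them.

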